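# Fold down the row of reorder levers

## Robot

A 6-joint arm with a two-finger parallel gripper is mounted at the origin on the work surface. World frame = base frame: x ahead of the robot, y to its left, z up, the work surface at z = 0. Lengths are in m, angles in degrees, forces in N, time in s.
With the tool pointing down it reaches from about 0.325 to 0.85 m from the base axis. Payload 15.5 kg.
Tool frame: the origin (TCP) lies between the finger pads; the fingertips stand 22 mm ahead of it and the grasp point (between the pads) lies 3 mm ahead of it; z points along the fingers, y is the line along which they close (so a half turn about z gives the same grasp; the last joint's range is limited). The gripper opens to 91 mm and grips with 3 to 60 N. Pads are 32 mm wide; open, the fingers measure 118 mm over their backs; the gripper's body (76 mm by 178 mm) begins 60 mm behind the grasp point.
Start: joints at [-82.076, 28.281, 77.091, -0, 74.628, -5.472], TCP at [0.145, -0.608, 0.236] pointing down, gripper open.
Joint ranges: [-166.48, 166.48], [-47.26, 123.95], [12.59, 153.08], [-70.14, 250.14], [6.76, 159.57], [-176.63, 176.63]. Speed limits (degrees/s): [108.29, 108.29, 147.25, 172.46, 172.46, 172.46].

## Interface

Orientations are given as [roll, pitch, yaw] about the fixed x, y, z axes, in that order (R = Rz(yaw) Ry(pitch) Rx(roll)).
In Python, from cell import robot, camera, order, regions_of, mark_of gives the robot as it stands.
- The arm moves only by the tool arm_command, never from a script. Its argument "series" is one flat list of numbers, 5 for each row, row after row: the finger opening in mm, from 0 to 91.2, then the shift along the tool's x, y, z in mm, then the turn about the tool's z in degrees. A call has exactly 8 rows; each row shifts and turns the commanded pose from where the row before left it, along the tool's axes as they then stand; what a row does not reach is not made up. A row lasts 1/10 s, in which the tool goes at most 50 mm and 8.59 degrees, less where a joint would pass 70% of its speed; a pose out of reach is approached as far as the arm can. A call with a gripper value outside its range is refused whole. The fingers move at their own pace and stop on an object; "force" is the grip in N (left out, the last holds). Time passes only in rows, so rows that do not move let the fingers close, or fill a call up. It gives the time, the measured TCP pose, the force, the opening and the grip force at its end, in the units of the state.
- robot.state(): the state, without advancing time (a new reading comes with each control period).
- camera(name): name is "scene" or "top" or "wrist"; returns a dict with "image" (384x512x3 uint8, red, green, blue), "intrinsics" (3x3 intrinsics, pixels), "eye" and "attitude" of the camera in the world. Camera axes: x right, y up, looking along -z (the intrinsics and any distortion apply to the point x, -y, -z); pixel columns grow to the right and rows downward; lengths in m; the calibration is good to about 2 mm. A picture is of the moment at which its call begins. There is no depth.
- order.close_job(): hands the job in; it is judged then, once.
Trained networks look in the newest picture that a camera, given by its name, has taken for a name from the list of things; names that differ only in an ending like _2 or _b are one class to them, and where a whole thing is asked for, a point or a joint stands for the part that bears it (a point fixed in the world has none). Each returns a list of dicts, best first, with "score" (0 to 1); they miss things now and then, are a little off and sometimes report something else, mostly with a low value. They report only what shows in the picture. A call takes as long as a camera call.
- regions_of(camera, thing): "pixels" (384x512 bool, what is visible of it).
- mark_of(camera, thing): "centre" ([x, y, z] in m, in world coordinates, good to about 4 mm: a listed point, or the origin of a listed thing).
The state is a dict: "t": time; "joints": joint angles; "joint_velocities": joint speeds; "effort": joint torques, N m; "ee_pos": TCP position; "eef_rot": TCP orientation; "contact_force": force on the tool from outside, world axes, zero at the start; "moment": the same for the moment, N m; "gripper_width": finger opening in m; "grasp_force": force on a finger pad.
Only numpy, scipy, OpenCV 4.12 (cv2) and the standard library are available. Lean on these libraries where they do the work, as an engineer would, in place of code of your own. Each camera call takes 0.05 s, during which the arm holds its last target. There are 200 camera calls.

## Task

The drawer insert whose levers have round ball heads has been restocked: run your closed fingertips lightly along its row, starting at the right-hand end as seen from the robot, and fold its four ball levers flat onto the rail one after the other. Leave the crossbar levers of the other insert standing, grasp, lift or shift nothing, and do not disturb the things lying around.

Things in the scene. Friction and masses are not known exactly. Their poses are not given: they have to be found in the camera images.
- ball_insert: Blue insert with four ball-headed levers; near or far in a shallow pan. Loose, about 2 kg, 75 (x) x 330 (y) x 50 mm high; origin under its centre, z up, y along the row to the robot's left. Flat rail on the robot's side (x -37 to -13 mm), top 50 mm above the underside. Lever hinges on x = -25.5, at y = -117, -45, 27, 99 mm, 16 mm above the rail (brackets no higher).
- bar_insert: The other insert in the same pan: same size, frame, rail and hinge places as ball_insert, but its four levers have straight crossbar heads (46 mm long across the row, 10 mm thick).
- ball_lever_1 (a joint): Ball lever 1 from the right (-y) end: upright steel strip 10 x 4 mm with an 18 mm ball at its top, on the strip's +y side, centre 38 mm from the hinge. Angle in rad: 0 upright, 1.57 flat along the rail towards the insert's +y; folds only that way. Starts 0 to 0.2. Friction hinge (0.012 N m), stays where left. Flat, its top lies 18 mm above the rail.
- bar_lever_1 (a joint): Crossbar lever 1 from the right (-y) end: strip 10 x 4 mm, bar centre 38 mm from the hinge. Angle in rad: 0 upright, 1.57 flat towards the insert's +y; same light friction hinge. Starts 0 to 0.2.
- ball_head_1 (a point): Centre of the ball of ball lever 1 (moves with the lever).
- ball_lever_2 (a joint): Ball lever 2 from the right (-y) end: upright steel strip 10 x 4 mm with an 18 mm ball at its top, on the strip's +y side, centre 38 mm from the hinge. Angle in rad: 0 upright, 1.57 flat along the rail towards the insert's +y; folds only that way. Starts 0 to 0.2. Friction hinge (0.012 N m), stays where left. Flat, its top lies 18 mm above the rail.
- bar_lever_2 (a joint): Crossbar lever 2 from the right (-y) end: strip 10 x 4 mm, bar centre 38 mm from the hinge. Angle in rad: 0 upright, 1.57 flat towards the insert's +y; same light friction hinge. Starts 0 to 0.2.
- ball_head_2 (a point): Centre of the ball of ball lever 2 (moves with the lever).
- ball_lever_3 (a joint): Ball lever 3 from the right (-y) end: upright steel strip 10 x 4 mm with an 18 mm ball at its top, on the strip's +y side, centre 38 mm from the hinge. Angle in rad: 0 upright, 1.57 flat along the rail towards the insert's +y; folds only that way. Starts 0 to 0.2. Friction hinge (0.012 N m), stays where left. Flat, its top lies 18 mm above the rail.
- bar_lever_3 (a joint): Crossbar lever 3 from the right (-y) end: strip 10 x 4 mm, bar centre 38 mm from the hinge. Angle in rad: 0 upright, 1.57 flat towards the insert's +y; same light friction hinge. Starts 0 to 0.2.
- ball_head_3 (a point): Centre of the ball of ball lever 3 (moves with the lever).
- ball_lever_4 (a joint): Ball lever 4 from the right (-y) end: upright steel strip 10 x 4 mm with an 18 mm ball at its top, on the strip's +y side, centre 38 mm from the hinge. Angle in rad: 0 upright, 1.57 flat along the rail towards the insert's +y; folds only that way. Starts 0 to 0.2. Friction hinge (0.012 N m), stays where left. Flat, its top lies 18 mm above the rail.
- bar_lever_4 (a joint): Crossbar lever 4 from the right (-y) end: strip 10 x 4 mm, bar centre 38 mm from the hinge. Angle in rad: 0 upright, 1.57 flat towards the insert's +y; same light friction hinge. Starts 0 to 0.2.
- ball_head_4 (a point): Centre of the ball of ball lever 4 (moves with the lever).
- spacer: Bystander: brass spacer, 20 mm diameter, 45 mm tall, standing between the inserts; origin at the centre of its underside.
- dowel: Bystander: steel dowel, 12 mm thick, 62 mm long, lying between the inserts; origin at its underside.
- jar: Bystander: jar, 60 mm diameter, 75 mm tall, on the table at the left; origin under its centre.
- small_bin: Bystander: grey bin 90 x 70 x 40 mm, on the table at the right; origin under its centre.
- screwdriver: Bystander: screwdriver lying on the table at the right.
- collar: Bystander: steel shaft collar, 44 mm outside diameter, 14 mm high, on the table at the left.
- wrench: Bystander: wrench lying on the table at the left.

How it is judged:
By the outcome, as a careful person would: the job done as asked, in the order asked, and still so for the second after the job is handed in, with the robot touching nothing.
It also fails if it takes over 40 s, if anything falls off the work surface, if the arm or the gripper's body presses on something with over 40 N, if the wrist force passes 120 N, or if a joint passes its speed limit or range.

## Working session

There is one attempt and no reset: what is moved stays moved. The work goes in short steps, Python scripts to look and compute and a tool call to move; the robot and the scene stay as the last step left them, time stands still between calls to the robot, and variables do not carry over. Pictures are saved under pics/ and viewed, at most 10 in all, crops included, and the job is handed in when it is done.

Besides the shell and the picture viewer there is one more tool, called by a JSON object that holds its "fn" and its "kwargs", one argument or row to a line. arm_command: Moves the arm, as the interface text tells. Its arguments: {"type":"object","properties":{"series":{"type":"array","items":{"type":"number"}},"force":{"type":"number"}},"required":["series"]}

```bash
mkdir -p pics; ls
python3 - <<'E'
from cell import robot,camera,order,regions_of,mark_of
import cv2,numpy as np
s=robot.state();print(s)
ims=[]
for c in("scene","top"):
    d=camera(c);cv2.imwrite(f"pics/{c}0.png",d["image"][:,:,::-1]);print(c,d["eye"])
    for t in("ball_insert","bar_insert","ball_head_1","spacer","dowel","jar","small_bin"):
        print(t,[(np.round(m["centre"],4).tolist(),round(m["score"],2)) for m in mark_of(c,t)])
E
```

```text
pics
{'t': 0.0, 'joints': array([-8.20754396e+01,  2.83156790e+01,  7.71292911e+01,  7.31802171e-04,
        7.46282904e+01, -5.47153241e+00]), 'joint_velocities': array([ 0.01656362,  0.03761989,  0.00725945, -0.00018267, -0.13188818,
       -0.0223743 ]), 'effort': array([ 8.71822322e-04, -8.78812265e+01, -3.81856012e+01,  7.06817396e-02,
        5.30352385e-02, -1.94492568e-04]), 'ee_pos': array([ 0.14475868, -0.60762135,  0.23531686]), 'eef_rot': array([-1.79927140e+02, -7.68763936e-03,  1.33958935e+01]), 'contact_force': array([0.20946742, 0.14336634, 1.06892425]), 'moment': array([-0.00842514,  0.02377182,  0.00161208]), 'grasp_force': 0.0, 'gripper_width': 0.09130599762023899}
scene [ 1.02938489 -0.70448211  0.79903592]
ball_insert [([0.6253, -0.0158, 0.0045], 0.64), ([0.6012, 0.0163, 0.1075], 0.48)]
bar_insert [([0.4958, -0.0235, 0.0037], 0.75)]
ball_head_1 [([0.608, -0.1293, 0.106], 0.64), ([0.6012, -0.0536, 0.1078], 0.64), ([0.6001, 0.0161, 0.1109], 0.54), ([0.5933, 0.092, 0.1064], 0.54)]
spacer [([0.55, 0.0385, 0.0041], 0.48)]
dowel [([0.5, 0.4097, -0.0011], 0.69), ([0.5617, -0.119, 0.0035], 0.42)]
jar [([0.499, 0.4114, -0.002], 0.96)]
small_bin [([0.6047, -0.4155, -0.0019], 0.63), ([0.6002, -0.0499, 0.1092], 0.44)]
top [0.32957908 0.0229057  1.49804838]
ball_insert [([0.6297, -0.0176, 0.0028], 0.57)]
bar_insert [([0.4975, -0.0226, 0.0053], 0.96), ([0.6045, -0.1173, 0.1028], 0.26)]
ball_head_1 [([0.6025, -0.0576, 0.1087], 0.58), ([0.6063, -0.1188, 0.1052], 0.43), ([0.6019, 0.0168, 0.1085], 0.43), ([0.595, 0.0945, 0.108], 0.42)]
spacer [([0.5492, 0.0416, 0.0049], 0.39)]
dowel [([0.5564, -0.1081, 0.0018], 0.38)]
jar [([0.4955, 0.4111, 0.0005], 0.59)]
small_bin [([0.6045, -0.4145, -0.0026], 0.68)]
```

View pics/scene0.png

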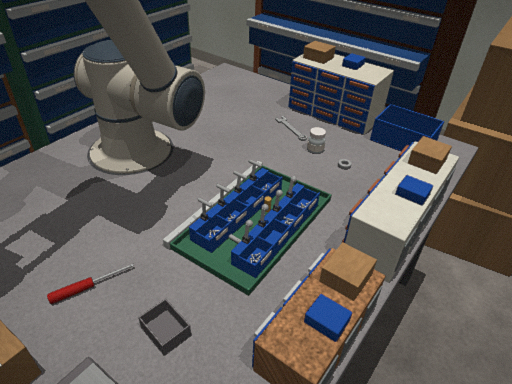

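View pics/top0.png

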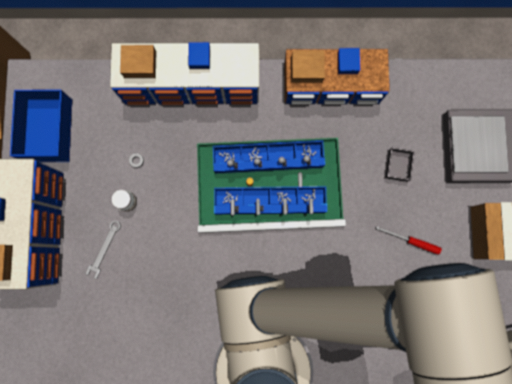

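The far insert carries the balls: there are four ball levers at scene pixels of about (247–295, 180–235) and top pixels of about (230–308, 155). The crossbars stand on the near insert. From the marks, the yaw is about 3.4° and the hinge line runs through (0.602, -0.018). Hinge 1 is near (0.609, -0.135) and the hinge height is about 0.070, which fits the ball centres at 0.1075. I'll close the fingers, align the yaw and move to the right-hand end.

{"fn": "arm_command", "kwargs": {
  "series": [0,0,0,0,5,0,0,0,0,5,0,20,-16,0,0,0,35,-28,0,0,0,38,-31,0,0,0,38,-31,0,0,0,38,-31,0,0,0,38,-31,0,0],
  "force": 5
}}

```text
t: 1.6
ee_pos: [0.3426, -0.4266, 0.2361]
eef_rot: [180.0, -0.0, 3.4]
contact_force: [0.3, -0.9, 0.3]
gripper_width: 0.0304
grasp_force: 0.0
```

{"fn": "arm_command", "kwargs": {
  "series": [0,38,-31,0,0,0,38,-31,0,0,0,38,-31,0,0,0,38,-31,0,0,0,38,-31,0,0,0,38,-31,0,0,0,30,-24,0,0,0,26,-21,0,0]
}}

```text
t: 2.4
ee_pos: [0.6128, -0.1787, 0.2359]
eef_rot: [180.0, -0.0, 3.5]
contact_force: [1.2, -0.7, 1.2]
gripper_width: 0.0005
grasp_force: 0.0
```

Run:
```python
from cell import robot,camera,order,regions_of,mark_of
import cv2,numpy as np
s=robot.state();print(s["ee_pos"],s["contact_force"])
for c in("wrist","scene","top"):
    d=camera(c);cv2.imwrite(f"pics/{c}1.png",d["image"][:,:,::-1]);print(c,d["eye"])
    for t in("ball_insert","ball_head_1","bar_insert"):
        print(t,[(np.round(m["centre"],4).tolist(),round(m["score"],2)) for m in mark_of(c,t)])
```

```text
[ 0.61276974 -0.17872444  0.23590909] [ 1.18179505 -0.69231041  1.15551126]
wrist [ 0.69571793 -0.17404378  0.38467832]
ball_insert [([0.6304, -0.0225, 0.0025], 0.85)]
ball_head_1 [([0.6036, 0.0177, 0.1034], 0.91), ([0.6013, -0.1238, 0.1113], 0.66), ([0.6044, -0.0554, 0.1061], 0.66), ([0.6306, -0.0213, 0.0026], 0.27)]
bar_insert [([0.499, -0.0196, 0.0044], 0.56)]
scene [ 1.02938489 -0.70448211  0.79903592]
ball_insert [([0.6278, -0.0178, 0.0041], 0.75), ([0.6031, -0.4153, -0.0032], 0.37)]
ball_head_1 [([0.5945, 0.094, 0.107], 0.66), ([0.6075, -0.1258, 0.1063], 0.63), ([0.6019, -0.0521, 0.107], 0.6), ([0.6036, 0.0134, 0.1057], 0.4)]
bar_insert [([0.4971, -0.0232, 0.0029], 0.74), ([0.6052, -0.1251, 0.1081], 0.52), ([0.6238, -0.0185, 0.004], 0.28)]
top [0.32957908 0.0229057  1.49804838]
ball_insert [([0.6279, -0.0162, 0.0033], 0.96)]
ball_head_1 [([0.596, 0.0955, 0.1071], 0.59), ([0.6026, -0.0565, 0.1076], 0.57), ([0.6034, 0.0173, 0.1114], 0.39)]
bar_insert [([0.6037, -0.0546, 0.1068], 0.68)]
```

View pics/wrist1.png

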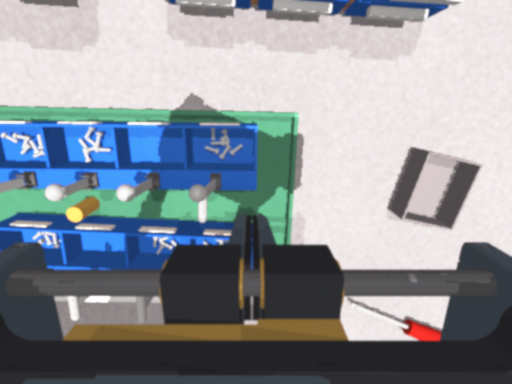

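The wrist picture shows the ball heads at about (200,190), (125,192) and (55,192), to the left of the closed fingertips at (252,235). That matches the marks. Next I'll descend short of lever 1 and start tipping it.

{"fn": "arm_command", "kwargs": {
  "series": [0,0,0,40,0,0,0,0,40,0,0,0,0,25,0,0,0,0,14,0,0,0,-10,0,0,0,0,-10,0,0,0,0,-10,0,0,0,0,-10,0,0]
}}

```text
t: 3.8
ee_pos: [0.6095, -0.1397, 0.1183]
eef_rot: [180.0, -0.1, 3.4]
contact_force: [0.4, -1.6, 0.3]
gripper_width: 0.0003
grasp_force: 0.2
```

{"fn": "arm_command", "kwargs": {
  "series": [0,0,-5,2,0,0,0,-5,4,0,0,0,-4,5,0,0,0,-4,5,0,0,0,-4,2,0,0,0,-4,2,0,0,0,-4,1,0,0,0,0,0,0]
}}

```text
t: 4.6
ee_pos: [0.607, -0.1102, 0.0958]
eef_rot: [-180.0, 0.0, 3.4]
contact_force: [-0.0, -0.2, 0.0]
gripper_width: 0.0004
grasp_force: 0.0
```

{"fn": "arm_command", "kwargs": {
  "series": [0,0,-1,1,0,0,0,0,0,0,0,0,-1,0.5,0,0,0,0,0,0,0,0,0,0.5,0,0,0,0,0,0,0,0,0,0,0,0,0,0,0,0]
}}

```text
t: 5.4
ee_pos: [0.6071, -0.1087, 0.0942]
eef_rot: [180.0, -0.0, 3.4]
contact_force: [-1.7, 1.1, 5.3]
gripper_width: 0.0004
grasp_force: 2.8
```

```bash
cat > look.py <<'E'
from cell import robot,camera,mark_of
import cv2,numpy as np,sys
s=robot.state();print(s["t"],s["ee_pos"],s["contact_force"])
n=sys.argv[1]; ims=[]
d=camera("scene");im=d["image"][150:280,160:340,::-1]
ims.append(cv2.resize(im,(720,520),interpolation=cv2.INTER_CUBIC))
cv2.imwrite(f"pics/s{n}.png",ims[0])
for t in("ball_head_1","ball_insert"):
    print(t,[(np.round(m["centre"],4).tolist(),round(m["score"],2)) for m in mark_of("scene",t)])
E
python3 look.py 2
```

```text
5.4 [ 0.60712331 -0.10873915  0.09415584] [-1.66657212  1.10720149  5.32478411]
ball_head_1 [([0.5922, 0.0918, 0.109], 0.41), ([0.6024, 0.0151, 0.1069], 0.39), ([0.6008, -0.101, 0.0636], 0.36)]
ball_insert [([0.6263, -0.0173, 0.0069], 0.66)]
```

View pics/s2.png

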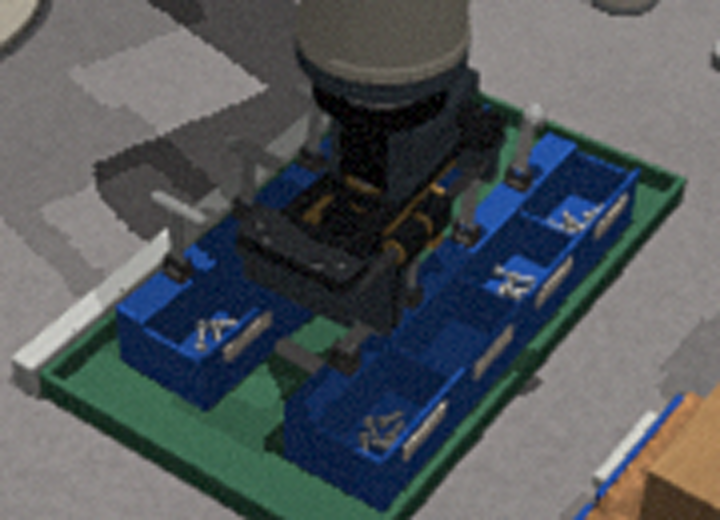

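Lever 1 is flat: the ball mark is at z 0.064 and the stop is felt at 5 N with the tips at 0.072. I'll repeat this 72 mm further along.

{"fn": "arm_command", "kwargs": {
  "series": [0,0,0,-10,0,0,0,0,-13,0,0,0,-8,0,0,0,0,-8,0,0,0,0,-8,0,0,0,0,-8,0,0,0,0,-8,0,0,0,0,-2,0,0]
}}

```text
t: 6.35
ee_pos: [0.6044, -0.0657, 0.1167]
eef_rot: [-180.0, 0.0, 3.4]
contact_force: [0.5, -1.1, -0.3]
gripper_width: 0.0007
grasp_force: 0.1
```

{"fn": "arm_command", "kwargs": {
  "series": [0,0,-5,2,0,0,0,-5,4,0,0,0,-4,5,0,0,0,-4,5,0,0,0,-4,2,0,0,0,-4,2,0,0,0,-3,1,0,0,0,0,0,0]
}}

```text
t: 7.15
ee_pos: [0.6028, -0.0374, 0.0958]
eef_rot: [-180.0, 0.0, 3.4]
contact_force: [-0.2, -1.4, -0.0]
gripper_width: 0.001
grasp_force: 0.0
```

{"fn": "arm_command", "kwargs": {
  "series": [0,0,-1,1,0,0,0,0,0,0,0,0,0,0.5,0,0,0,0,0,0,0,0,0,0.5,0,0,0,0,0,0,0,0,0,0,0,0,0,0,0,0]
}}

```text
t: 7.95
ee_pos: [0.6028, -0.037, 0.0942]
eef_rot: [180.0, -0.0, 3.4]
contact_force: [-1.6, -0.0, 5.2]
gripper_width: 0.0005
grasp_force: 2.8
```

{"fn": "arm_command", "kwargs": {
  "series": [0,0,0,-10,0,0,0,0,-13,0,0,0,-8,0,0,0,0,-8,0,0,0,0,-8,0,0,0,0,-8,0,0,0,0,-8,0,0,0,0,-2,0,0]
}}

```text
t: 8.75
ee_pos: [0.6001, 0.0062, 0.1167]
eef_rot: [-180.0, 0.0, 3.4]
contact_force: [-1.0, 0.1, -0.3]
gripper_width: 0.0005
grasp_force: 0.1
```

{"fn": "arm_command", "kwargs": {
  "series": [0,0,-5,2,0,0,0,-5,4,0,0,0,-4,5,0,0,0,-4,5,0,0,0,-4,2,0,0,0,-4,2,0,0,0,-3,1,0,0,0,0,0,0]
}}

```text
t: 9.55
ee_pos: [0.5985, 0.0344, 0.0958]
eef_rot: [-180.0, 0.0, 3.4]
contact_force: [-0.3, 0.3, -0.4]
gripper_width: 0.0005
grasp_force: 0.0
```

{"fn": "arm_command", "kwargs": {
  "series": [0,0,-1,1,0,0,0,0,0,0,0,0,0,0.5,0,0,0,0,0,0,0,0,0,0.5,0,0,0,0,0,0,0,0,0,0,0,0,0,0,0,0]
}}

```text
t: 10.35
ee_pos: [0.5986, 0.0349, 0.0941]
eef_rot: [180.0, -0.0, 3.4]
contact_force: [-1.7, -0.6, 5.6]
gripper_width: 0.0001
grasp_force: 2.8
```

{"fn": "arm_command", "kwargs": {
  "series": [0,0,0,-10,0,0,0,0,-13,0,0,0,-8,0,0,0,0,-8,0,0,0,0,-8,0,0,0,0,-8,0,0,0,0,-8,0,0,0,0,-2,0,0]
}}

```text
t: 11.15
ee_pos: [0.5958, 0.078, 0.1167]
eef_rot: [-180.0, 0.0, 3.4]
contact_force: [-0.8, 0.3, 0.4]
gripper_width: 0.0006
grasp_force: 0.1
```

{"fn": "arm_command", "kwargs": {
  "series": [0,0,-5,2,0,0,0,-5,4,0,0,0,-4,5,0,0,0,-4,5,0,0,0,-4,2,0,0,0,-4,2,0,0,0,-3,1,0,0,0,0,0,0]
}}

```text
t: 11.95
ee_pos: [0.5942, 0.1063, 0.0958]
eef_rot: [-180.0, 0.0, 3.4]
contact_force: [0.2, -0.0, -0.5]
gripper_width: 0.0009
grasp_force: 0.0
```

{"fn": "arm_command", "kwargs": {
  "series": [0,0,-1,1,0,0,0,0,0,0,0,0,0,0.5,0,0,0,0,0,0,0,0,0,0.5,0,0,0,0,0,0,0,0,0,0,0,0,0,0,0,0]
}}

```text
t: 12.75
ee_pos: [0.5943, 0.1068, 0.0941]
eef_rot: [180.0, -0.0, 3.4]
contact_force: [-1.7, -1.8, 5.6]
gripper_width: 0.0002
grasp_force: 2.8
```

All four levers gave the same stop signature. I'll lift clear, back away and check.

{"fn": "arm_command", "kwargs": {
  "series": [0,0,0,-10,0,0,0,0,-20,0,0,0,0,-40,0,0,0,0,-40,0,0,0,0,-40,0,0,-20,-40,0,0,0,-20,-40,0,0,0,-20,-40,0,0]
}}

```text
t: 13.55
ee_pos: [0.5264, 0.2241, 0.2449]
eef_rot: [-180.0, -0.1, 3.3]
contact_force: [-0.1, 0.5, -1.4]
gripper_width: 0.0007
grasp_force: 0.0
```

{"fn": "arm_command", "kwargs": {
  "series": [0,-20,-40,0,0,0,-20,-40,0,0,0,-20,-40,0,0,0,-20,-30,0,0,0,0,0,0,0,0,0,0,0,0,0,0,0,0,0,0,0,0,0,0]
}}

```text
t: 14.35
ee_pos: [0.4392, 0.3673, 0.2441]
eef_rot: [180.0, -0.0, 3.3]
contact_force: [0.3, -0.2, -0.2]
gripper_width: 0.0005
grasp_force: 0.0
```

```bash
python3 look.py 3
```

```text
14.35 [0.43916521 0.36727255 0.24408329] [ 0.26012763 -0.189183   -0.239862  ]
ball_head_1 [([0.606, -0.0999, 0.0612], 0.59), ([0.5994, -0.0275, 0.062], 0.46), ([0.5936, 0.1184, 0.0674], 0.42), ([0.5979, 0.0453, 0.0613], 0.38)]
ball_insert [([0.6248, -0.0183, 0.0038], 0.79), ([0.5979, 0.0435, 0.0645], 0.63), ([0.6051, -0.412, -0.0029], 0.54)]
```

View pics/s3.png

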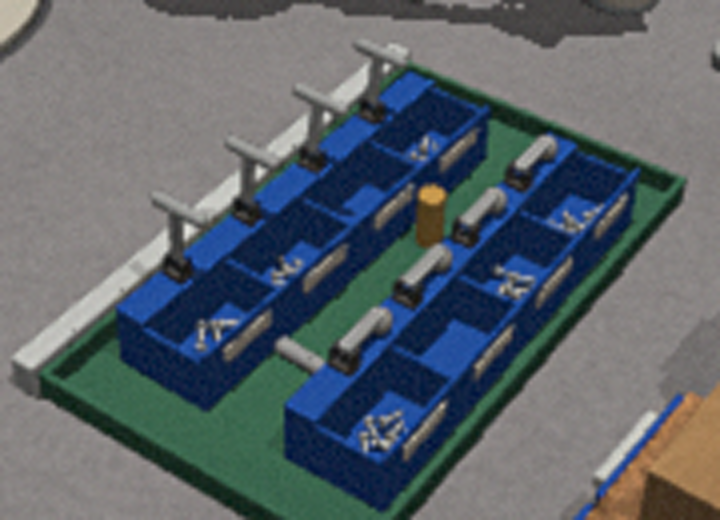

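The picture shows all four ball levers lying flat, at about (360,335), (425,270), (480,210) and (535,160). The crossbar levers are still upright, the spacer (430,215) and dowel (298,352) are undisturbed, and the arm is clear.

```bash
python3 -c "
from cell import order
print(order.close_job())"
```

```text
the job is handed in; nothing more can be done
None
```

The four ball levers are folded flat in order from the right-hand end, the crossbar levers and everything else in the last picture were left as they were, and the job was handed in at about 14.4 s.

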